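Push the lid of the bit case shut and slide its bolt home

ROBOT

A 7-joint arm with a two-finger parallel gripper is mounted at the origin on a cart in front of the work surface, level with it; the furniture and walls round the work are solid. World frame = base frame: x ahead of the robot, y to its left, z up, the work surface at z = 0. Lengths are in mm, angles in rad, forces in N, time in s.
With the tool pointing down it reaches from about 425 to 950 mm from the base axis. Payload 4.7 kg.
Tool frame: the origin (TCP) lies midway between the tips of the shut fingers; the grasp point (between the pads) lies 19 mm behind it; z points along the fingers, y is the line along which they close (so a half turn about z gives the same grasp; the last joint's range is limited). The gripper opens to 85 mm and grips with 20 to 120 N. Pads are 22 mm wide; open, the fingers measure 114 mm over their backs; the gripper's body (76 mm by 85 mm) begins 54 mm behind the grasp point. The pads swing forward as they close: fully open they stand 13 mm farther back than shut.
Start: joints at [-1.271, 0.469, -0.049, 1.532, 0.024, 1.141, -0.082], TCP at [217.922, 638.873, 231.335] pointing down, gripper open.
Joint ranges: [-2.59, 2.59], [-0.33, 1.99], [-1.39, 1.29], [0.1, 2.45], [-1.04, 4.18], [0.21, 1.99], [-2.66, 2.66]. Speed limits (rad/s): [2.57, 2.57, 3.14, 3.14, 3.14, 3.14, 3.14].

INTERFACE

Orientations are given as a rotation vector (axis times angle).
In Python, from plant import env, cams, boxes_of gives the robot as it stands. The module is installed in compiled form; this text tells all that it offers.
- The arm moves only by the tool apply_moves, never from a script. Its argument "deltas" is a list that holds one entry, the list of rows, each a list of 7 numbers: the finger opening in mm, from 0 to 85.4, then the shift along the tool's x, y, z in mm, then the turn, a rotation vector about the tool's x, y, z in degrees. In form: [[[fingers, x, y, z, rx, ry, rz], ...]]. A call has exactly 5 rows; each row shifts and turns the commanded pose from where the row before left it, along the tool's axes as they then stand; what a row does not reach is not made up. A row lasts 1/12 s, in which the tool goes at most 41.7 mm and 7.16 degrees, less where a joint would pass 70% of its speed; a pose out of reach is approached as far as the arm can. A call is refused whole if a number of a shift passes 41.7 or a number of a turn 7.16, either way. A call with a gripper value outside its range is refused whole. The fingers move at their own pace and stop on an object; "squeeze" is the grip in N (left out, the last holds). Time passes only in rows, so rows that do not move let the fingers close, or fill a call up. It gives the time, the measured TCP pose, the force, the opening and the grip force at its end, in the units of the state.
- env.sense(): the state, without advancing time (a new reading comes with each control period).
- cams.grab_frame(name): name is "side" or "top" or "wrist"; returns the picture (384x512x3 uint8, red, green, blue); there is no depth.
- cams.camera_params(name): a dict with "camera_matrix" (3x3 intrinsics, pixels), "xyz" and "rotation" of the camera in the world. Camera axes: x right, y down, z forward; pixel columns grow to the right and rows downward; lengths in mm; the calibration is good to about 2 mm. A picture is of the moment at which its call begins: read the wrist's pose just before it. camera_params takes no time and is no camera call; for the wrist camera it gives the pose at the moment of the call.
- env.hand_in(): hands the job in; it is judged then, once.
Trained networks look in the newest picture that a camera, given by its name, has taken for a name from the list of things; names that differ only in an ending like _2 or _b are one class to them, and where a whole thing is asked for, a point or a joint stands for the part that bears it (a point fixed in the world has none). Each returns a list of dicts, best first, with "p" (0 to 1); they miss things now and then, are a little off and sometimes report something else, mostly with a low value. They report only what shows in the picture. A call takes as long as a camera call.
- boxes_of(query, camera): "rect" ([left, top, right, bottom] in pixels, round what is visible of it).
The state is a dict: "t": time; "joint_pos": joint angles; "dq": joint speeds; "joint_torque": joint torques, N m; "ee_pos": TCP position; "tool_rot": TCP orientation; "contact_force": force on the tool from outside, world axes, zero at the start; "wrist_torque": the same for the moment, N m; "opening": finger opening in mm; "grip_force": force on a finger pad.
Only numpy, scipy, OpenCV 4.12 (cv2) and the standard library are available. Lean on these libraries where they do the work, as an engineer would, in place of code of your own. Each camera call takes 0.05 s, during which the arm holds its last target. There are 200 camera calls.

TASK

Put the orange driver-bit case out of use: with closed fingertips push its open lid over until it lies fully shut, without slamming it, and only then push the black tab of the small barrel bolt on its front all the way across, so that the bolt passes through the eye on the lid. Only push: grasp or lift nothing, leave the case standing flat where it is, and do not disturb the tape roll, the pliers and the battery pack round it.

Things in the scene. Friction and masses are not known exactly. Their poses are not given: they have to be found in the camera images.
- case: Orange driver-bit case, 145 x 210 x 51 mm when shut, 1.3 kg, loose; its base is 33 mm high. Origin: centre of the underside; x points level from front to hinge side (case turned by -0.3 to 0.55 rad from facing the robot), y along the hinge, left seen from the front, z up. Front wall at x = -66 mm; with the lid shut two latches on the lid stand out to at most x = -77 mm, well either side of the bolt.
- case_lid (a joint): Lid angle in rad: 0 = shut flat on the base, 1.88 = thrown fully open; it starts between 1.1 and 1.5 (standing up, open towards the front). The hinge is stiff (about 0.16 N m): the lid stays wherever it is left and does not fall shut, and must be pushed right down. The lid is a shallow tray 131 mm from hinge side to front and 206 mm wide, 17 mm deep, walls 3 mm.
- lid_hinge (a point): Point on the hinge axis of the lid, at mid-width, 34 mm above the bench, 69 mm behind the case's origin. The lid turns about this point's level line along the case's y.
- lid_lip (a point): Middle of the free (front) edge of the lid, on its smooth outer (top) face. 136 mm from the hinge axis; when the lid is shut it lies 51 mm above the bench at x = -66 mm of the case, and the outer face is then level, 17 mm above the hinge axis. The lid is shut by pushing on the outer face, which looks away from the front while the lid stands open.
- bolt (a joint): Travel of the barrel bolt in m: 0 = drawn back, 0.024 = fully home through the eye of the keeper on the lid; grows as the tab is pushed to the case's +y. It starts between 0 and 0.004. It slides with about 1 N of friction and stays where it is left.
- bolt_tab (a point): Centre of the black tab of the barrel bolt: a round bar 11 mm thick and 18 mm long that stands straight out from the front of the case (along the case's -x), 21 mm above the bench. It lies at x = -100 mm of the case (from -92 to -110 mm), at y = -25 mm when drawn back and y = -1 mm when home. Bolt and guides between tab and case stand out to x = -81 mm, the steel keeper eye (when the lid is shut) to x = -83 mm at y = +16 to +28 mm.
- tape_roll: Roll of grey tape lying flat, 103 mm across, 48 mm high, loose, left of the case; must not be disturbed. Origin: centre of its underside.
- pliers: Pliers with red handles, 55 x 168 x 16 mm, loose, right of the case; must not be disturbed. Origin: centre of its underside.
- pack: Black battery pack, 78 x 52 x 20 mm, loose, on the bench behind the case, left of its middle; must not be disturbed. Origin: centre of its underside.

How it is judged:
By the outcome, as a careful person would: the job done as asked, in the order asked, and still so for the second after the job is handed in, with the robot touching nothing.
It also fails if it takes over 42 s, if anything falls off the work surface, if the arm or the gripper's body presses on something with over 40 N, if the wrist force passes 120 N, or if a joint passes its speed limit or range.

## Working session

There is one attempt and no reset: what is moved stays moved. The work goes in short steps, Python scripts to look and compute and a tool call to move; the robot and the scene stay as the last step left them, time stands still between calls to the robot, and variables do not carry over. Pictures are saved under pics/ and viewed, at most 10 in all, crops included, and the job is handed in when it is done.

Besides the shell and the picture viewer there is one more tool, called as name(argument=value, ...), one argument or row to a line, values as JSON. apply_moves: Moves the arm, as the interface text tells. Its arguments: {"type":"object","properties":{"deltas":{"type":"array"},"squeeze":{"type":"number"}},"required":["deltas"]}

```bash
mkdir -p pics
cat > h.py <<'E'
import numpy as np, cv2
from plant import env, cams, boxes_of
from scipy.spatial.transform import Rotation as R
def par(n):
    p=cams.camera_params(n); return np.array(p["camera_matrix"]),np.array(p["xyz"]),p["rotation"]
def rot(r):
    r=np.array(r,float); return r if r.shape==(3,3) else R.from_rotvec(r).as_matrix()
def proj(n,P):
    K,t,r=par(n); c=(np.atleast_2d(P)-t)@rot(r); q=c@K.T; return q[:,:2]/q[:,2:]
def ray(n,uv,z):
    K,t,r=par(n); d=rot(r)@np.linalg.inv(K)@np.array([uv[0],uv[1],1.]); return t+d*(z-t[2])/d[2]
def save(n,f):
    im=cams.grab_frame(n); cv2.imwrite("pics/"+f,im[:,:,::-1]); return im
E
python3 - <<'E'
from h import *
for n in("side","top"):
    save(n,n+"0.png"); print(n,[np.round(np.array(x),2).tolist() for x in (par(n)[1],par(n)[2])])
    for q in("case","case_lid","lid_lip","bolt_tab","bolt","tape_roll","pliers","pack"):
        print(q,[(np.round(b["rect"]).tolist(),round(b["p"],2)) for b in boxes_of(q,n)[:2]])
s=env.sense();print(s["t"],s["ee_pos"],s["tool_rot"],s["contact_force"])
E
```

```text
side [[209.03, -528.64, 812.69], [-2.24, 0.51, -0.2]]
case [([196.0, 149.0, 280.0, 244.0], 0.93), ([182.0, 156.0, 217.0, 192.0], 0.57)]
case_lid [([217.0, 150.0, 282.0, 216.0], 0.89)]
lid_lip []
bolt_tab []
bolt [([207.0, 222.0, 218.0, 234.0], 0.46), ([218.0, 148.0, 281.0, 211.0], 0.45)]
tape_roll [([182.0, 159.0, 219.0, 193.0], 0.79)]
pliers [([230.0, 236.0, 292.0, 280.0], 0.56), ([200.0, 149.0, 280.0, 246.0], 0.22)]
pack []
top [[374.28, 274.03, 1256.28], [-2.17, 2.13, -0.19]]
case [([193.0, 186.0, 281.0, 263.0], 0.56)]
case_lid [([192.0, 185.0, 277.0, 226.0], 0.95)]
lid_lip [([193.0, 187.0, 277.0, 226.0], 0.93)]
bolt_tab [([193.0, 187.0, 278.0, 224.0], 0.54)]
bolt []
tape_roll []
pliers []
pack [([189.0, 168.0, 211.0, 200.0], 0.8), ([144.0, 216.0, 186.0, 254.0], 0.44)]
0.9 [217.93064919 638.85827705 231.37688963] [-5.14145796e-01 -3.09923216e+00 -1.65132187e-04] [-0.50364751 -0.67483459 -0.03447455]
```

```bash
python3 -c "
import cv2,numpy as np
a=cv2.imread('pics/side0.png');b=cv2.imread('pics/top0.png');cv2.imwrite('pics/both.png',cv2.resize(np.hstack([a,b]),(800,300)))"
```

```text
(no output)
```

View pics/top0.png

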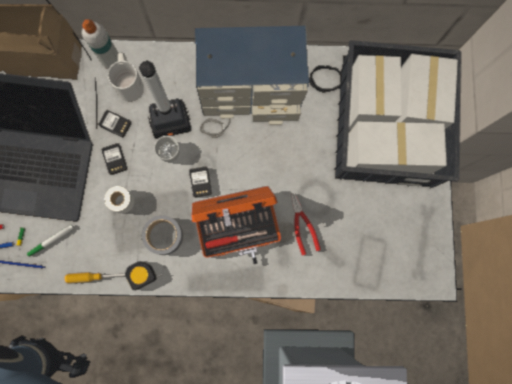

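View pics/side0.png

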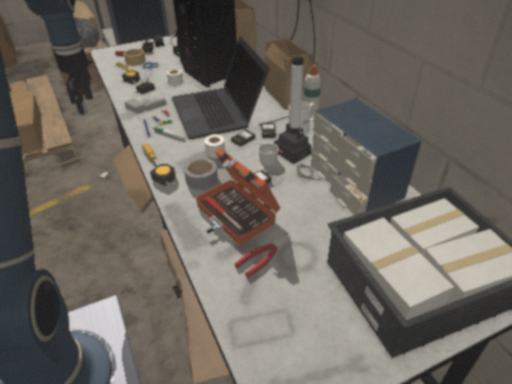

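The top view shows the case near (237,225), turned about 10° with its lid up at the hinge side, and the bolt near (252,257). Tape is at (162,235), pliers at (306,230) and the pack at (201,182). The side view shows the same, with the bolt near (213,230). Next I'll zoom in.

```bash
python3 -c "
import cv2,numpy as np
a=cv2.imread('pics/side0.png')[140:255,185:300];b=cv2.imread('pics/top0.png')[165:280,180:295]
cv2.imwrite('pics/z1.png',np.hstack([cv2.resize(x,(400,400),interpolation=2) for x in(a,b)]))"
python3 - <<'E'
from h import *
for n in("side","top"): print(par(n)[0].round(1).tolist())
E
```

```text
[[419.8, 0.0, 254.1], [0.0, 419.8, 198.1], [0.0, 0.0, 1.0]]
[[468.7, 0.0, 250.2], [0.0, 468.7, 201.6], [0.0, 0.0, 1.0]]
```

View pics/z1.png

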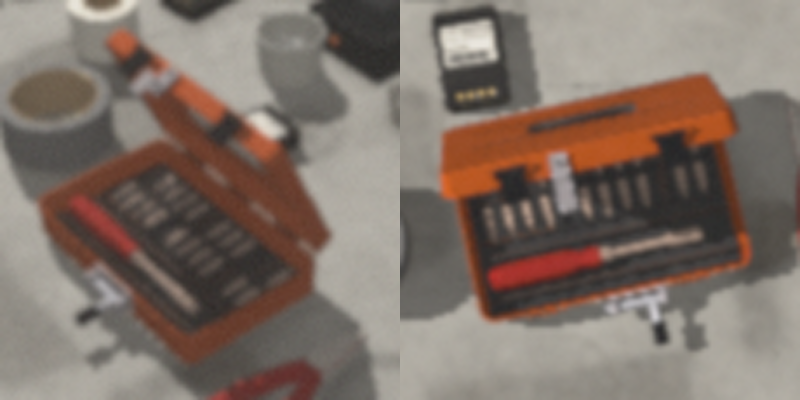

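```bash
cat > fit.py <<'E'
from h import *
from scipy.optimize import minimize
def T(x,y,w,P):
    c,s=np.cos(w),np.sin(w); P=np.atleast_2d(np.array(P,float)); return np.c_[x+c*P[:,0]-s*P[:,1],y+s*P[:,0]+c*P[:,1],P[:,2]]
def box(a,b): return np.array([[x,y,z] for x in(a[0],b[0]) for y in(a[1],b[1]) for z in(a[2],b[2])],float)
def lid(a,P):
    P=np.atleast_2d(np.array(P,float)); h=np.array([69,0,34]); d=P-h; r,z=-d[:,0],d[:,2]
    return h+np.c_[-(r*np.cos(a)-z*np.sin(a)),d[:,1],r*np.sin(a)+z*np.cos(a)]
def model(p):
    return [T(*p[:3],box((-66,-105,0),(66,105,33))),T(*p[:3],lid(p[3],box((-66,-103,34),(65,103,51))))]
S=8
def sil(n,p):
    m=np.zeros((384*S//2,512*S//2),np.uint8)
    for P in model(p): cv2.fillConvexPoly(m,cv2.convexHull(((proj(n,P)+.5)*S/2).astype(np.int32)),1)
    return m
def mask(im,r):
    h=cv2.cvtColor(im,cv2.COLOR_RGB2HSV); o=((h[...,0]<16)&(h[...,1]>110)&(h[...,2]>50)).astype(np.uint8)
    k=np.zeros_like(o); k[r[1]:r[3],r[0]:r[2]]=1; o=cv2.morphologyEx(o*k,cv2.MORPH_CLOSE,np.ones((5,5)))
    c=max(cv2.findContours(o,0,2)[0],key=cv2.contourArea); m=np.zeros_like(o); cv2.drawContours(m,[c],-1,1,-1)
    return cv2.resize(m,None,fx=S/2,fy=S/2,interpolation=cv2.INTER_NEAREST)
E
python3 - <<'E'
from fit import *
M={"side":mask(cv2.imread("pics/side0.png")[:,:,::-1],(190,140,290,250)),"top":mask(cv2.imread("pics/top0.png")[:,:,::-1],(185,175,288,265))}
K={n:par(n) for n in M}; import h; h.par=lambda n:K[n]
g=(ray("top",(205,257),33)[:2]+ray("top",(280,240.3),33)[:2])/2
v=ray("top",(205,257),33)-ray("top",(280,240.3),33); w=np.arctan2(-v[0],v[1]); print("init",g,w,np.linalg.norm(v))
def cost(p): return sum(np.sum(sil(n,p)!=M[n])/M[n].sum() for n in M)
best=None
for a in(1.1,1.3,1.5):
    p0=np.r_[g+66*np.array([np.cos(w),np.sin(w)]),w,a]
    r=minimize(cost,p0,method="Nelder-Mead",options=dict(initial_simplex=[p0]+[p0+d for d in np.diag([8,8,.06,.12])],xatol=.05,fatol=1e-4))
    print(r.x.round(3),r.fun)
    if best is None or r.fun<best.fun: best=r
p=best.x
print("tab by ray top",ray("top",(254.5,259.3),21),"model",T(*p[:3],[[-100,-25,21],[-100,-21,21]]))
print(proj("side",T(*p[:3],[-110,-25,21])), "seen 208.6,230.9 tip")
for n in M:
    im=cv2.resize(cv2.imread(f"pics/{n}0.png"),None,fx=4,fy=4,interpolation=2)
    c,_=cv2.findContours(sil(n,p),0,2); cv2.drawContours(im,c,-1,(0,255,0),1)
    for q in proj(n,T(*p[:3],[[-110,-25,21],[-92,-25,21]])): cv2.circle(im,tuple(int(x) for x in (q+.5)*4),3,(255,255,0),-1)
    x,y=((180,140) if n=="side" else (185,165)); cv2.imwrite(f"pics/o_{n}.png",im[y*4:y*4+440,x*4:x*4+400])
cv2.imwrite("pics/o.png",np.hstack([cv2.imread(f"pics/o_{n}.png") for n in M]))
print(proj("top",[[0,0,0]]))
# neighbours
for nme,uv,z in (("tape",(162,235),48),("pack",(201,182),20)): print(nme,ray("top",uv,z))
print("pliers",ray("top",(294,205),16),ray("top",(303,252),16),ray("top",(318,248),16))
E
```

```text
init [445.92119452 270.46267283] 0.23772069405378557 199.75611232492804
[5.11956e+02 2.88667e+02 2.18000e-01 1.12300e+00] 1.1514860585608866
[5.11795e+02 2.89021e+02 2.17000e-01 1.12300e+00] 1.1483165188889954
[5.11554e+02 2.88130e+02 2.18000e-01 1.13300e+00] 1.149915537182681
tab by ray top [419.33254501 238.86970173  21.        ] model [[419.54496731 243.03225403  21.        ]
 [418.68187412 246.93802798  21.        ]]
[[206.44541876 230.87131199]] seen 208.6,230.9 tip
[[345.86451011 428.23024247]]
tape [475.94677234 478.65295265  48.        ]
pack [622.70176243 385.89341843  20.        ]
pliers [566.14812377 135.1518529   16.        ] [441.06793064 110.92180735  16.        ] [452.36847805  71.13804924  16.        ]
```

View pics/o.png

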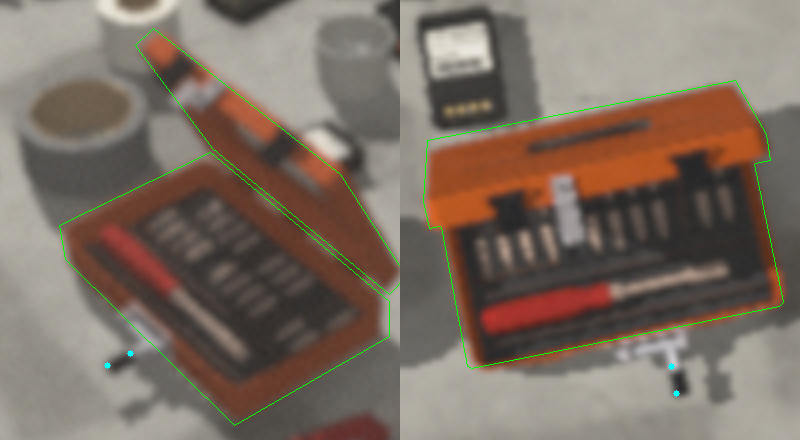

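The overlay is close: the base is within about 1 px. The modelled lid is slightly too far forward, so I'll refit with a properly filled mask.

```bash
sed -i 's/np.ones((5,5))/np.ones((KS,KS))/; s/^S=8/S=8; KS=19/' fit.py
python3 - <<'E'
from fit import *
M={"side":mask(cv2.imread("pics/side0.png")[:,:,::-1],(190,140,290,250)),"top":mask(cv2.imread("pics/top0.png")[:,:,::-1],(185,175,288,265))}
K={n:par(n) for n in M}; import h; h.par=lambda n:K[n]
def run(ns):
    def cost(p): return sum(np.sum(sil(n,p)!=M[n])/M[n].sum() for n in ns)
    p0=np.array([512,286,.22,1.2])
    r=minimize(cost,p0,method="Nelder-Mead",options=dict(initial_simplex=[p0]+[p0+d for d in np.diag([8,8,.06,.12])],xatol=.05,fatol=1e-4))
    print(ns,r.x.round(3),r.fun.round(3)); return r.x
run(["side"]);run(["top"]);p=run(["side","top"])
for n in M:
    im=cv2.resize(cv2.imread(f"pics/{n}0.png"),None,fx=4,fy=4,interpolation=2)
    for m,col in((sil(n,p),(0,255,0)),(M[n],(255,0,0))):
        c,_=cv2.findContours(m,0,2); cv2.drawContours(im,c,-1,col,1)
    for q in proj(n,T(*p[:3],[[-110,-25,21],[-92,-25,21]])): cv2.circle(im,tuple(int(x) for x in (q+.5)*4),3,(255,255,0),-1)
    x,y=((180,140) if n=="side" else (185,165)); cv2.imwrite(f"pics/o_{n}.png",im[y*4:y*4+440,x*4:x*4+400])
cv2.imwrite("pics/o2.png",np.hstack([cv2.imread(f"pics/o_{n}.png") for n in M]))
E
```

```text
['side'] [5.17132e+02 2.85143e+02 2.14000e-01 1.09600e+00] 0.207
['top'] [5.08847e+02 2.86770e+02 2.42000e-01 1.07000e+00] 0.038
['side', 'top'] [5.10130e+02 2.86109e+02 2.37000e-01 1.13500e+00] 0.28
```

View pics/o2.png

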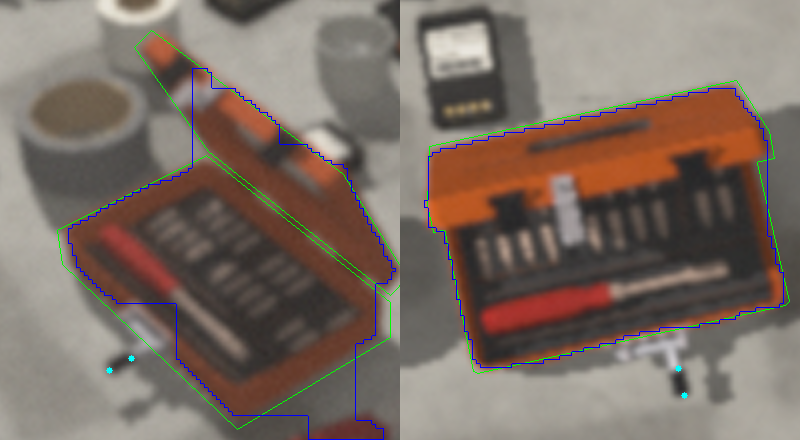

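The case is at about (510, 286) with yaw 0.235 and the lid at about 1.12 rad. The modelled tab matches the picture. First I'll align the tool with the case and close the fingers.

apply_moves(
  deltas=[
    [[0,0,0,0,0,0,-6.5],[0,0,0,0,0,0,-6.5],[0,0,0,0,0,0,-6.5],[0,0,0,0,0,0,-6.5],[0,0,0,0,0,0,-6.3]],
  ],
  squeeze=20,
)

```text
t: 1.32
ee_pos: [217.9, 638.9, 231.4]
tool_rot: [-0.377, 3.119, 0.0]
contact_force: [0.2, -0.5, -0.3]
opening: 25.3
grip_force: 0.0
```

```bash
cat > st.py <<'E'
from fit import *
P=(510,286.3,.235)
s=env.sense(); e=np.array(s["ee_pos"]); c,sn=np.cos(P[2]),np.sin(P[2]); d=e[:2]-P[:2]
print("t",s["t"],"case xyz",np.round([c*d[0]+sn*d[1],-sn*d[0]+c*d[1],e[2]],1),"F",np.round(s["contact_force"],1),"open",round(s["opening"],1))
M_=rot(s["tool_rot"]); print("toolx yaw",np.arctan2(-M_[1,0],-M_[0,0]).round(3),"toolz",M_[:,2].round(3),np.round(s["joint_pos"],2))
E
python3 st.py
```

```text
t 1.3167 case xyz [-202.   410.9  231.4] F [ 0.2 -0.5 -0.3] open 25.3
toolx yaw 0.241 toolz [ 0.  0. -1.] [-1.19  0.48 -0.17  1.53  0.09  1.15  0.44]
```

apply_moves(
  deltas=[
    [[0,-20,-27,0,0,0,0],[0,-20,-27,0,0,0,0],[0,-20,-27,0,0,0,0],[0,-20,-27,0,0,0,0],[0,-20,-27,0,0,0,0]],
  ],
)

```text
t: 1.73
ee_pos: [347.7, 529.7, 231.5]
tool_rot: [-0.368, 3.12, 0.0]
contact_force: [0.2, 0.8, -0.6]
opening: -0.1
grip_force: 0.0
```

apply_moves(
  deltas=[
    [[0,-20,-27,0,0,0,0],[0,-20,-27,0,0,0,0],[0,-20,-27,0,0,0,0],[0,-20,-27,0,0,0,0],[0,-20,-27,0,0,0,0]],
  ],
)

```text
t: 2.15
ee_pos: [476.4, 421.6, 231.5]
tool_rot: [-0.368, 3.12, 0.0]
contact_force: [0.1, 0.8, -0.3]
opening: -0.1
grip_force: 0.0
```

apply_moves(
  deltas=[
    [[0,-20,-27,0,0,0,0],[0,-20,-27,0,0,0,0],[0,-20,-27,0,0,0,0],[0,-20,-27,0,0,0,0],[0,-20,-27,0,0,0,0]],
  ],
)

```text
t: 2.57
ee_pos: [605.1, 313.6, 231.5]
tool_rot: [-0.368, 3.12, 0.0]
contact_force: [0.5, 0.4, -0.2]
opening: 0.2
grip_force: 0.0
```

```bash
python3 st.py
python3 - <<'E'
from h import *
save("side","s1.png"); save("wrist","w1.png")
a=cv2.imread("pics/s1.png")[100:260,160:320];b=cv2.imread("pics/w1.png")
cv2.imwrite("pics/v1.png",np.hstack([cv2.resize(a,(384,384),interpolation=2),b[:, 48:464]]))
E
```

```text
t 2.5667 case xyz [ 98.8   4.4 231.5] F [ 0.5  0.4 -0.2] open 0.2
toolx yaw 0.235 toolz [ 0.  0. -1.] [-0.51  0.48 -0.04  1.52  0.02  1.15  1.25]
```

View pics/v1.png

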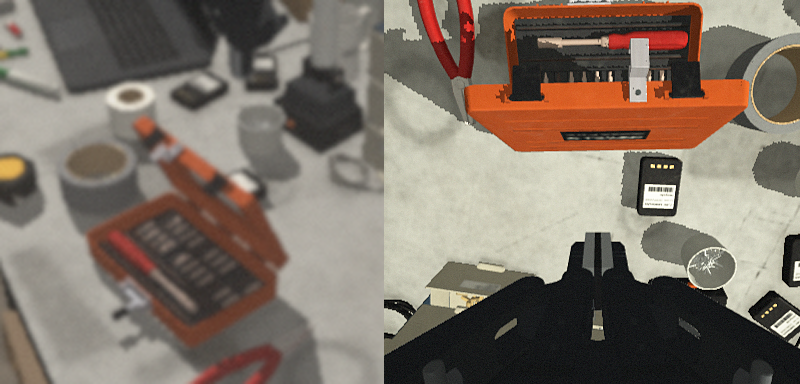

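The wrist view shows the lid standing up with its outer face towards the tool, spanning (465–748, 80–152) in the mosaic, and nothing between the tool and the lid. I'll refine the pose using this sharper view.

Run:
```python
from fit import *
import fit
Im={n:cv2.imread("pics/"+f)[:,:,::-1] for n,f in(("wrist","w1.png"),("top","top0.png"))}
print("tcp in side",proj("side",[605,313.6,231]),"wrist tcp",proj("wrist",[605,313.6,231]))
bx=[b["rect"] for b in boxes_of("case","wrist")[:1]]; print(bx)
M={"wrist":mask(Im["wrist"],(125,0,415,165)),"top":mask(Im["top"],(185,175,288,265))}
K={n:par(n) for n in M}; import h; h.par=lambda n:K[n]
def run(ns):
    def cost(p): return sum(np.sum(sil(n,p)!=M[n])/M[n].sum() for n in ns)
    p0=np.array([510,286,.235,1.13])
    r=minimize(cost,p0,method="Nelder-Mead",options=dict(initial_simplex=[p0]+[p0+d for d in np.diag([6,6,.04,.1])],xatol=.05,fatol=1e-4))
    print(ns,r.x.round(3),r.fun.round(3)); return r.x
run(["wrist"]);p=run(["wrist","top"])
im=cv2.resize(Im["wrist"][:,:,::-1],None,fx=4,fy=4)
for m,col in((sil("wrist",p),(0,255,0)),(M["wrist"],(255,0,0))):
    c,_=cv2.findContours(m,0,2); cv2.drawContours(im,c,-1,col,3)
cv2.imwrite("pics/o3.png",cv2.resize(im[:800],(800,312),interpolation=cv2.INTER_AREA))
```

```text
tcp in side [[259.7598661  131.53851696]] wrist tcp [[275.24828914 242.87841694]]
[]
['wrist'] [5.00588e+02 2.91684e+02 2.44000e-01 1.18100e+00] 0.111
['wrist', 'top'] [5.04824e+02 2.88562e+02 2.39000e-01 1.15200e+00] 0.212
```

View pics/o3.png

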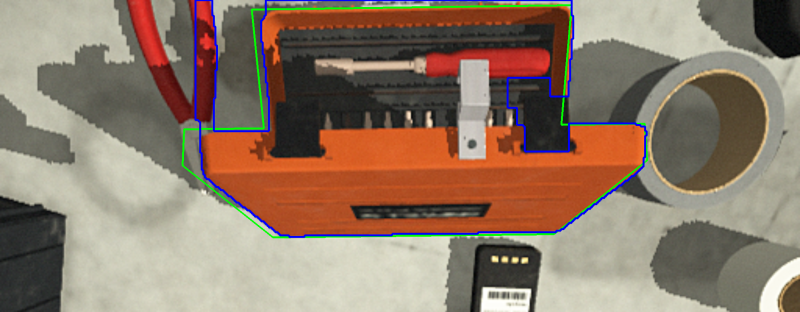

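apply_moves(
  deltas=[
    [[0,0,-4,23,0,0,0],[0,0,0,23,0,0,0],[0,0,0,23,0,0,0],[0,0,0,22,0,0,0],[0,0,0,0,0,0,0]],
  ],
)

```text
t: 3.13
ee_pos: [600.9, 310.8, 135.3]
tool_rot: [0.37, -3.111, 0.004]
contact_force: [-0.5, -0.3, -2.2]
opening: -0.5
grip_force: 0.0
```

apply_moves(
  deltas=[
    [[0,8,0,0,0,0,0],[0,8,0,0,0,0,0],[0,8,0,0,0,0,0],[0,4,0,0,0,0,0],[0,2,0,0,0,0,0]],
  ],
)

```text
t: 3.55
ee_pos: [575.1, 304.3, 141.9]
tool_rot: [-0.369, 3.118, 0.002]
contact_force: [0.4, -0.7, 0.1]
opening: -0.0
grip_force: 0.0
```

apply_moves(
  deltas=[
    [[0,2,0,0,0,0,0],[0,2,0,0,0,0,0],[0,2,0,0,0,0,0],[0,2,0,0,0,0,0],[0,2,0,0,0,0,0]],
  ],
)

```text
t: 3.97
ee_pos: [565.9, 301.6, 140.2]
tool_rot: [0.368, -3.12, -0.0]
contact_force: [-0.4, -1.4, 0.1]
opening: 0.2
grip_force: 0.0
```

```bash
python3 st.py
```

```text
t 3.9667 case xyz [ 58.    1.8 140.2] F [-0.4 -1.4  0.1] open 0.2
toolx yaw 0.235 toolz [-0.  0. -1.] [-0.52  0.5  -0.04  1.71  0.03  0.93  1.23]
```

apply_moves(
  deltas=[
    [[0,2,0,0,0,0,0],[0,2,0,0,0,0,0],[0,2,0,0,0,0,0],[0,2,0,0,0,0,0],[0,2,0,0,0,0,0]],
  ],
)

```text
t: 4.38
ee_pos: [556.7, 299.4, 140.5]
tool_rot: [-0.368, 3.119, 0.001]
contact_force: [1.5, 1.0, -0.7]
opening: -0.0
grip_force: 0.6
```

apply_moves(
  deltas=[
    [[0,3,0,1,0,0,0],[0,3,0,1,0,0,0],[0,3,0,1,0,0,0],[0,3,0,1,0,0,0],[0,3,0,1,0,0,0]],
  ],
)

```text
t: 4.8
ee_pos: [541.4, 295.7, 135.2]
tool_rot: [-0.368, 3.12, 0.0]
contact_force: [1.0, 0.8, -0.5]
opening: 0.2
grip_force: 0.5
```

```bash
python3 st.py
python3 - <<'E'
from h import *
save("side","s2.png"); save("wrist","w2.png")
a=cv2.imread("pics/s2.png")[100:260,160:320];b=cv2.imread("pics/w2.png")
cv2.imwrite("pics/v2.png",np.hstack([cv2.resize(a,(384,384),interpolation=2),b[:, 48:464]]))
E
```

```text
t 4.8 case xyz [ 32.7   1.9 135.2] F [ 1.   0.8 -0.5] open 0.2
toolx yaw 0.235 toolz [-0.  0. -1.] [-0.53  0.47 -0.05  1.77  0.03  0.9   1.21]
```

View pics/v2.png

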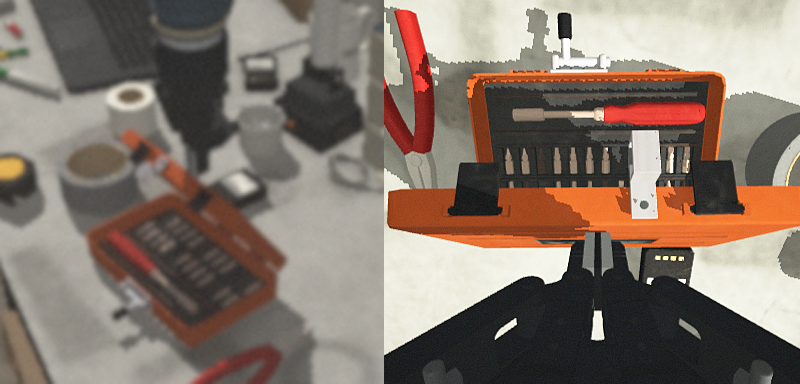

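The fingertips sit on the middle of the lid's outer face and the lid has started to move, with light force. I'll follow the arc now.

apply_moves(
  deltas=[
    [[0,3.4,0,2.1,0,0,0],[0,3.4,0,2.1,0,0,0],[0,3.4,0,2.1,0,0,0],[0,3.4,0,2.1,0,0,0],[0,3.4,0,2.1,0,0,0]],
  ],
)

```text
t: 5.32
ee_pos: [524.7, 291.8, 124.6]
tool_rot: [0.368, -3.12, -0.0]
contact_force: [0.4, 0.2, 0.3]
opening: -0.5
grip_force: 0.5
```

apply_moves(
  deltas=[
    [[0,3.4,0,2.9,0,0,0],[0,3.4,0,2.9,0,0,0],[0,3.4,0,2.9,0,0,0],[0,3.4,0,2.9,0,0,0],[0,3.4,0,2.9,0,0,0]],
  ],
)

```text
t: 5.73
ee_pos: [508.4, 287.8, 109.9]
tool_rot: [-0.368, 3.12, 0.0]
contact_force: [0.5, -0.5, 0.5]
opening: -0.1
grip_force: 0.4
```

```bash
python3 st.py
```

```text
t 5.7333 case xyz [ -1.2   1.8 109.9] F [ 0.5 -0.5  0.5] open -0.1
toolx yaw 0.235 toolz [ 0.  0. -1.] [-0.55  0.45 -0.05  1.87  0.03  0.82  1.19]
```

apply_moves(
  deltas=[
    [[0,2.7,0,3.5,0,0,0],[0,2.7,0,3.5,0,0,0],[0,2.7,0,3.5,0,0,0],[0,2.7,0,3.5,0,0,0],[0,2.7,0,3.5,0,0,0]],
  ],
)

```text
t: 6.15
ee_pos: [495.3, 284.7, 92.4]
tool_rot: [-0.368, 3.12, 0.0]
contact_force: [1.2, 0.2, 0.4]
opening: 0.1
grip_force: 0.4
```

apply_moves(
  deltas=[
    [[0,2,0,4,0,0,0],[0,2,0,4,0,0,0],[0,2,0,4,0,0,0],[0,2,0,4,0,0,0],[0,2,0,4,0,0,0]],
  ],
)

```text
t: 6.57
ee_pos: [485.8, 282.5, 72.4]
tool_rot: [-0.368, 3.12, 0.0]
contact_force: [0.9, 0.5, 0.2]
opening: -0.1
grip_force: 0.3
```

apply_moves(
  deltas=[
    [[0,1,0,2.5,0,0,0],[0,1,0,2.5,0,0,0],[0,1,0,2.5,0,0,0],[0,1,0,2,0,0,0],[0,1,0,2,0,0,0]],
  ],
)

```text
t: 6.98
ee_pos: [481.0, 281.4, 61.2]
tool_rot: [-0.368, 3.12, 0.0]
contact_force: [-0.1, 0.3, 0.8]
opening: 0.0
grip_force: 0.3
```

```bash
python3 st.py
```

```text
t 6.9833 case xyz [-29.4   2.   61.2] F [-0.1  0.3  0.8] open 0.0
toolx yaw 0.235 toolz [ 0.  0. -1.] [-0.56  0.49 -0.05  1.96  0.04  0.69  1.16]
```

apply_moves(
  deltas=[
    [[0,0.5,0,2,0,0,0],[0,0.5,0,2,0,0,0],[0,0.5,0,1.5,0,0,0],[0,0,0,1.5,0,0,0],[0,0,0,1,0,0,0]],
  ],
)

```text
t: 7.4
ee_pos: [479.0, 280.9, 53.0]
tool_rot: [0.368, -3.119, 0.0]
contact_force: [-0.5, -0.2, 1.0]
opening: 0.1
grip_force: 0.3
```

apply_moves(
  deltas=[
    [[0,0,0,1,0,0,0],[0,0,0,1,0,0,0],[0,0,0,0.5,0,0,0],[0,0,0,0.5,0,0,0],[0,0,0,0,0,0,0]],
  ],
)

```text
t: 7.82
ee_pos: [479.3, 280.9, 50.7]
tool_rot: [0.368, -3.12, 0.0]
contact_force: [-1.6, 0.0, 4.5]
opening: -0.4
grip_force: 2.2
```

apply_moves(
  deltas=[
    [[0,0,0,0.5,0,0,0],[0,0,0,0.5,0,0,0],[0,0,0,0.5,0,0,0],[0,0,0,0,0,0,0],[0,0,0,0,0,0,0]],
  ],
)

```text
t: 8.23
ee_pos: [479.3, 280.9, 50.5]
tool_rot: [0.368, -3.12, 0.0]
contact_force: [-4.3, -3.2, 14.7]
opening: 0.0
grip_force: 7.4
```

apply_moves(
  deltas=[
    [[0,0,0,-5,0,0,0],[0,0,0,-15,0,0,0],[0,0,0,-25,0,0,0],[0,0,0,-25,0,0,0],[0,0,0,-10,0,0,0]],
  ],
)

```text
t: 8.65
ee_pos: [481.1, 281.9, 131.8]
tool_rot: [-0.367, 3.115, 0.004]
contact_force: [0.6, 0.5, 0.5]
opening: -0.2
grip_force: 0.0
```

```bash
python3 st.py
python3 - <<'E'
from h import *
save("wrist","w3.png");save("top","t3.png");save("side","s3.png")
a=cv2.imread("pics/s3.png")[140:255,185:300];b=cv2.imread("pics/w3.png")
cv2.imwrite("pics/v3.png",np.hstack([cv2.resize(a,(384,384),interpolation=2),b[:, 48:464]]))
E
```

```text
t 8.65 case xyz [-29.1   2.5 131.8] F [0.6 0.5 0.5] open -0.2
toolx yaw 0.235 toolz [ 0.005  0.003 -1.   ] [-0.56  0.39 -0.06  1.92  0.03  0.83  1.17]
```

View pics/v3.png

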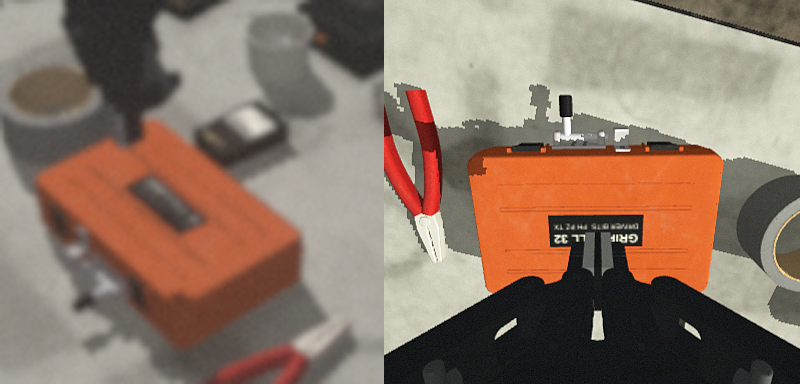

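The lid lies shut. In the wrist view the bolt tab is at (230,106) and the keeper eye at (286,138), full-image pixels. Next I'll localise the tab.

Run:
```python
from fit import *
P=(510,286.3,.235); c,s=np.cos(P[2]),np.sin(P[2])
def case(w): d=w[:2]-np.array(P[:2]); return np.round([c*d[0]+s*d[1],-s*d[0]+c*d[1]],1)
for n,uv,z in(("wrist",(230,106),21),("wrist",(286,132),40),("wrist",(134,157),51),("wrist",(386,155),51),("top",(254.5,259.3),21)): print(n,uv,case(ray(n,uv,z)))
for n,f in(("top","t3.png"),("wrist","w3.png")):
    im=cv2.imread("pics/"+f); h=cv2.cvtColor(im,cv2.COLOR_BGR2HSV)
    q=proj(n,T(*P,[[-100,-25,21]]))[0].astype(int); r=12 if n=="top" else 40
    sub=h[q[1]-r:q[1]+r,q[0]-r:q[0]+r]; m=(sub[...,2]<45).astype(np.uint8)
    k,_,st,ce=cv2.connectedComponentsWithStats(m)
    for i in range(1,k):
        if st[i,4]>6: cc=ce[i]+q-r; print(n,st[i].tolist(),cc.round(1),case(ray(n,cc,21)))
```

```text
wrist (230, 106) [-103.   -24.6]
wrist (286, 132) [-83.8  20.9]
wrist (134, 157) [-66.  -96.8]
wrist (386, 155) [-67.5  97.5]
top (254.5, 259.3) [-99.2 -25. ]
wrist [34, 27, 13, 21, 210] [228.5 105.8] [-103.1  -25.8]
wrist [0, 74, 19, 5, 60] [197.5 144.6] [-71.  -53.8]
```

apply_moves(
  deltas=[
    [[0,15,-13.4,0,0,0,0],[0,15,-13.4,0,0,0,0],[0,15,-13.4,0,0,0,0],[0,15,-13.4,0,0,0,0],[0,15,-13.4,0,0,0,0]],
  ],
)

```text
t: 9.22
ee_pos: [420.4, 196.9, 126.9]
tool_rot: [0.368, -3.117, 0.002]
contact_force: [0.1, 0.8, 0.3]
opening: 0.1
grip_force: 0.0
```

apply_moves(
  deltas=[
    [[0,0,0,30,0,0,0],[0,0,0,30,0,0,0],[0,0,0,30,0,0,0],[0,0,0,20,0,0,0],[0,0,0,9,0,0,0]],
  ],
)

```text
t: 9.63
ee_pos: [419.1, 196.7, 5.9]
tool_rot: [0.368, -3.113, 0.005]
contact_force: [-1.1, -0.6, 0.4]
opening: -0.0
grip_force: 0.0
```

apply_moves(
  deltas=[
    [[0,0,0,0,0,0,0],[0,0,2,0,0,0,0],[0,0,2,0,0,0,0],[0,0,2,0,0,0,0],[0,0,2,0,0,0,0]],
  ],
)

```text
t: 10.05
ee_pos: [420.9, 206.9, 10.9]
tool_rot: [-0.368, 3.118, 0.002]
contact_force: [0.4, -0.4, 0.0]
opening: 0.3
grip_force: 0.0
```

```bash
python3 st.py
```

```text
t 10.05 case xyz [-105.1  -56.5   10.9] F [ 0.4 -0.4  0. ] open 0.3
toolx yaw 0.235 toolz [ 0.002  0.001 -1.   ] [-0.51  0.47 -0.04  2.19  0.04  0.48  1.22]
```

apply_moves(
  deltas=[
    [[0,0,2,0,0,0,0],[0,0,2,0,0,0,0],[0,0,2,0,0,0,0],[0,0,2,0,0,0,0],[0,0,2,0,0,0,0]],
  ],
)

```text
t: 10.47
ee_pos: [417.9, 216.1, 9.9]
tool_rot: [-0.368, 3.12, 0.0]
contact_force: [0.4, 0.6, -0.4]
opening: 0.1
grip_force: 0.0
```

apply_moves(
  deltas=[
    [[0,0,2,0,0,0,0],[0,0,2,0,0,0,0],[0,0,2,0,0,0,0],[0,0,2,0,0,0,0],[0,0,2,0,0,0,0]],
  ],
)

```text
t: 10.88
ee_pos: [415.5, 225.5, 9.8]
tool_rot: [0.368, -3.12, 0.0]
contact_force: [0.1, -1.7, 0.1]
opening: -0.2
grip_force: 0.4
```

apply_moves(
  deltas=[
    [[0,0,2,0,0,0,0],[0,0,2,0,0,0,0],[0,0,2,0,0,0,0],[0,0,1.5,0,0,0,0],[0,0,1,0,0,0,0]],
  ],
)

```text
t: 11.3
ee_pos: [413.4, 234.0, 9.8]
tool_rot: [0.369, -3.12, -0.0]
contact_force: [-0.1, -1.2, 0.6]
opening: -0.2
grip_force: 0.4
```

```bash
python3 st.py
python3 - <<'E'
from fit import *
save("wrist","w4.png"); im=cv2.imread("pics/w4.png")
print(proj("wrist",T(510,286.3,.235,[[-100,-25,21],[-100,-1,21]])).round())
E
```

```text
t 11.3 case xyz [-106.1  -28.4    9.8] F [-0.1 -1.2  0.6] open -0.2
toolx yaw 0.235 toolz [-0.  0. -1.] [-0.57  0.48 -0.04  2.18  0.04  0.49  1.16]
[[269. 269.]
 [315. 269.]]
```

apply_moves(
  deltas=[
    [[0,0,1.5,0,0,0,0],[0,0,1.5,0,0,0,0],[0,0,1.5,0,0,0,0],[0,0,1.5,0,0,0,0],[0,0,1,0,0,0,0]],
  ],
)

```text
t: 11.77
ee_pos: [411.8, 240.8, 9.7]
tool_rot: [0.369, -3.12, -0.0]
contact_force: [0.1, -0.9, 0.2]
opening: -0.2
grip_force: 0.4
```

apply_moves(
  deltas=[
    [[0,0,1,0,0,0,0],[0,0,0.7,0,0,0,0],[0,0,0.7,0,0,0,0],[0,0,0.5,0,0,0,0],[0,0,0,0,0,0,0]],
  ],
)

```text
t: 12.18
ee_pos: [411.3, 242.7, 9.7]
tool_rot: [0.367, -3.12, 0.001]
contact_force: [0.2, -3.8, 0.5]
opening: 0.3
grip_force: 1.7
```

apply_moves(
  deltas=[
    [[0,0,0.2,0,0,0,0],[0,0,0,0,0,0,0],[0,0,0,0,0,0,0],[0,0,0,0,0,0,0],[0,0,0,0,0,0,0]],
  ],
)

```text
t: 12.6
ee_pos: [411.2, 243.6, 9.8]
tool_rot: [0.368, -3.12, 0.0]
contact_force: [-0.4, -3.6, -0.3]
opening: -0.4
grip_force: 1.6
```

```bash
python3 st.py
```

```text
t 12.6 case xyz [-106.1  -18.6    9.8] F [-0.4 -3.6 -0.3] open -0.4
toolx yaw 0.235 toolz [-0. -0. -1.] [-0.59  0.48 -0.04  2.17  0.04  0.49  1.15]
```

The tab is against its stop: force is well above the bolt's friction and isn't rising further. I'll back off and look.

apply_moves(
  deltas=[
    [[0,0,-4,0,0,0,0],[0,0,-12,0,0,0,0],[0,0,-14,0,0,0,0],[0,0,0,-20,0,0,0],[0,0,0,-40,0,0,0]],
  ],
)

```text
t: 13.02
ee_pos: [416.1, 211.8, 67.3]
tool_rot: [0.365, -3.113, 0.005]
contact_force: [0.9, 0.4, -0.7]
opening: -0.1
grip_force: 0.0
```

apply_moves(
  deltas=[
    [[0,0,0,-35,0,0,0],[0,-20,9,-20,0,0,0],[0,-28,12,0,0,0,0],[0,-28,12,0,0,0,0],[0,0,12,0,0,0,0]],
  ],
)

```text
t: 13.43
ee_pos: [487.7, 277.4, 126.4]
tool_rot: [-0.362, 3.113, 0.005]
contact_force: [0.7, -0.2, 0.7]
opening: 0.1
grip_force: 0.0
```

```bash
python3 st.py
python3 - <<'E'
from fit import *
save("wrist","w5.png"); save("side","s5.png"); save("top","t5.png")
P=(510,286.3,.235); c,s=np.cos(P[2]),np.sin(P[2])
def case(w): d=w[:2]-np.array(P[:2]); return np.round([c*d[0]+s*d[1],-s*d[0]+c*d[1]],1)
im=cv2.imread("pics/w5.png"); h=cv2.cvtColor(im,cv2.COLOR_BGR2HSV)
q=proj("wrist",T(*P,[[-100,-6,21]]))[0].astype(int); x0,y0=max(q[0]-60,0),max(q[1]-40,0)
m=(h[y0:q[1]+40,x0:q[0]+60,2]<45).astype(np.uint8)
k,_,st,ce=cv2.connectedComponentsWithStats(m)
for i in range(1,k):
    if st[i,4]>30: cc=ce[i]+[x0,y0]; print(st[i].tolist(),cc.round(1),case(ray("wrist",cc,21)))
a=cv2.resize(im[max(q[1]-60,0):q[1]+90,max(q[0]-100,0):q[0]+100],(400,300),interpolation=2)
b=cv2.imread("pics/s5.png")[150:260,180:300]
cv2.imwrite("pics/v5.png",np.hstack([np.vstack([a,cv2.resize(cv2.imread("pics/t5.png")[150:280,140:330],(400,274))]),np.vstack([cv2.resize(b,(400,367)),cv2.resize(im,(400,207))])]))
E
```

```text
t 13.4333 case xyz [-23.8  -3.5 126.4] F [ 0.7 -0.2  0.7] open 0.1
toolx yaw 0.232 toolz [ 0.007  0.004 -1.   ] [-0.56  0.4  -0.05  1.92  0.03  0.82  1.19]
[61, 18, 13, 22, 255] [264.7  98.7] [-109.2   -1. ]
[0, 67, 16, 5, 44] [205.  138.6] [-77.  -51.2]
```

View pics/v5.png

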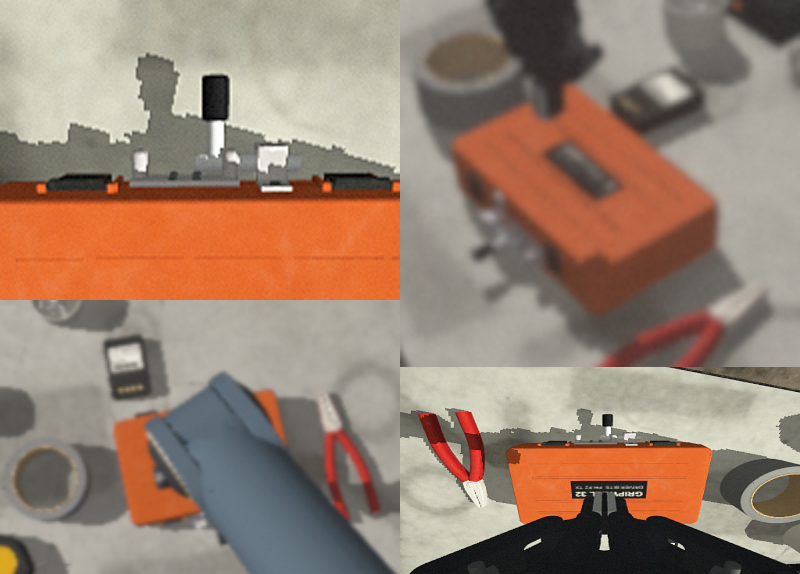

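The tab has gone across and the bolt bar shows on the far side of the eye. The lid is shut and the neighbours are unmoved. I'll check the travel against the latches with the arm settled.

apply_moves(
  deltas=[
    [[0,0,0,0,0,0,0],[0,0,0,0,0,0,0],[0,0,0,0,0,0,0],[0,0,0,0,0,0,0],[0,0,0,0,0,0,0]],
  ],
)

```text
t: 14.0
ee_pos: [481.5, 275.5, 124.9]
tool_rot: [0.368, -3.12, 0.0]
contact_force: [0.4, 0.4, 0.2]
opening: -0.1
grip_force: 0.0
```

```bash
python3 - <<'E'
from fit import *
save("wrist","w6.png")
for f in("w3.png","w6.png"):
    im=cv2.imread("pics/"+f); v=cv2.cvtColor(im,cv2.COLOR_BGR2HSV)[...,2]
    m=(v[80:160,150:370]<50).astype(np.uint8); k,_,st,ce=cv2.connectedComponentsWithStats(m)
    print(f,[(st[i].tolist(),(ce[i]+[150,80]).round(1).tolist()) for i in range(1,k) if st[i,4]>30])
s=env.sense(); P=(510,286.3,.235); c,sn=np.cos(P[2]),np.sin(P[2])
K=par("wrist")[0]; print(K[0,0]); 
im=cv2.imread("pics/w6.png"); h=cv2.cvtColor(im,cv2.COLOR_BGR2HSV); o=((h[...,0]<16)&(h[...,1]>150)&(h[...,2]>120))
for f in("w3.png","w6.png"):
    h=cv2.cvtColor(cv2.imread("pics/"+f),cv2.COLOR_BGR2HSV); o=((h[...,0]>4)&(h[...,0]<16)&(h[...,1]>150)&(h[...,2]>120))
    print(f,[(r,np.where(o[r,125:])[0][[0,-1]]+125) for r in(170,190,210)])
E
python3 st.py
```

```text
w3.png [([73, 16, 13, 21, 238], [229.0, 105.9]), ([28, 63, 30, 8, 153], [192.5, 146.1]), ([161, 62, 30, 6, 94], [323.3, 143.5])]
w6.png [([110, 18, 13, 22, 258], [266.1, 107.9]), ([35, 66, 30, 8, 167], [200.1, 149.1]), ([171, 66, 32, 6, 96], [334.2, 147.5])]
287.6579402523895
w3.png [(170, array([132, 386])), (190, array([135, 383])), (210, array([138, 381]))]
w6.png [(170, array([138, 399])), (190, array([140, 396])), (210, array([143, 393]))]
t 14.05 case xyz [-30.1  -3.8 124.9] F [-0.1 -0.2  1.1] open 0.1
toolx yaw 0.235 toolz [-0. -0. -1.] [-0.56  0.39 -0.05  1.93  0.03  0.82  1.19]
```

```bash
python3 -c "
from plant import env
print(env.hand_in())"
```

```text
the job is handed in; nothing more can be done
None
```

The lid was pushed fully shut without slamming, then the bolt was pushed home through the eye; the job was handed in at about 14 s with the arm clear, no verdict was returned, and the case may have shifted about 1 mm while I pushed the bolt.

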